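# Roll the rolling pin onto its rest

## Task

Put the rolling pin away on its low wooden rest by rolling it there over the worktop: press your closed fingertips on top of its barrel and push towards the rest, in several short strokes if need be, until it has ridden up the ramp and sits settled and straight in the groove. Do not lift it or push it from behind, only from on top, press gently (never above about 25 N), and leave the spoon, the egg cup and the jar where they are.

Things in the scene. Friction and masses are not known exactly. Their poses are not given: they have to be found in the camera images.
- pin_center (a point): Middle of the axis of the wooden rolling pin, 420 mm long; barrel 59 mm in diameter, 247 mm long, 0.45 to 0.7 kg. x runs along the pin; z points up at the start and turns over as it rolls. It starts almost parallel to the rest, 85 to 120 mm off to one side. Its height is 29 mm on the worktop, 34 mm on the rest's crests, 30 mm seated. Pushed on top, the hand moves twice as far as the pin.
- rest_groove (a point): Bottom of the groove of the rest, mid length, 1 mm above the worktop. The rest is a fixed brown wooden piece, 130 mm long (x axis, along the groove), 76 mm wide (y axis), alike on both sides: a ramp rises from each long edge over 20 mm to a crest 5 mm high, 18 mm from the groove's middle, then it slopes into the groove. The pin lies in it along x. Friction 0.5 to 0.7.
- spoon: Bystander: loose wooden spoon, 338x52x15 mm, lying along its x axis parallel to the rest on the side away from the pin; origin at the centre of its underside.
- egg_cup: Bystander: loose pale egg cup, 48 mm wide and 56 mm high, standing; origin at the centre of its foot.
- jam: Bystander: loose glass jar with a yellow lid, 71 mm wide and 110 mm high, standing; origin at the centre of its foot.

How it is judged:
By the outcome, as a careful person would: the job done as asked, in the order asked, and still so for the second after the job is handed in, with the robot touching nothing.
It also fails if it takes over 70 s, if anything falls off the work surface, if the arm or the gripper's body presses on something with over 40 N, if the wrist force passes 120 N, or if a joint passes its speed limit or range.

## Robot

A 6-joint arm with a two-finger parallel gripper is mounted at the origin on a cart in front of the work surface, level with it; the furniture and walls round the work are solid. World frame = base frame: x ahead of the robot, y to its left, z up, the work surface at z = 0. Lengths are in m, angles in rad, forces in N, time in s.
With the tool pointing down it reaches from about 0.35 to 0.975 m from the base axis. Payload 4.9 kg.
Tool frame: the origin (TCP) lies at the very end of the fingers, on their centre line; the grasp point (between the pads) lies 19 mm behind it; x points along the fingers, y is the direction in which the jaws open and shut, and the axes are right-handed (so a half turn about x gives the same grasp; the last joint's range is limited). The gripper opens to 85 mm and grips with 20 to 120 N. Pads are 22 mm wide; open, the fingers measure 114 mm over their backs; the gripper's body (76 mm by 85 mm) begins 54 mm behind the grasp point. The pads swing forward as they close: fully open they stand 13 mm farther back than shut.
Start: joints at [-1.226, 0.053, 1.613, -0, 1.476, -0.119], TCP at [0.28, -0.559, 0.231] pointing down, gripper open.
Joint ranges: [-3.01, 3.01], [-1.01, 2.22], [0.06, 2.58], [-1.02, 4.17], [0.09, 2.62], [-3.14, 3.14]. Speed limits (rad/s): [2.57, 2.57, 3.14, 3.14, 3.14, 3.14].

## Interface

Orientations are given as a unit quaternion [w, x, y, z].
In Python, from plant import manip gives the robot as it stands.
- The arm moves only by the tool play_rows, never from a script. Its argument "plan" is a list of rows, each a list of 5 numbers: the shift along the tool's x, y, z in mm, then the turn about the tool's x in rad, then the closure, from -1 (fully open) to 1 (shut). A call has 1 to 8 rows; each row is the pose to reach, as a shift and turn from the pose commanded when the call began, along the tool's axes at that moment; what a row does not reach only later rows make up. A row lasts 1/8 s, in which the tool goes at most 62.5 mm and 10.7 degrees, less where a joint would pass 70% of its speed; a pose out of reach is approached as far as the arm can. A call with a gripper value outside its range is refused whole. The fingers move at their own pace and stop on an object; the grip force is fixed at half the most. Time passes only in rows, so rows that repeat a pose let the fingers close. It gives the time, the measured TCP pose, the force and the opening at its end, in the units of the state.
- manip.state(): the state, without advancing time (a new reading comes with each control period).
- manip.grab_frame(name): name is "scene" or "top" or "wrist"; returns a dict with "img" (480x640x3 uint8, red, green, blue), "range_z" (480x640 float32, m along the optical axis (not along the pixel's ray), 0 where there is no reading), "fx", "fy", "cx", "cy" (pixels), "origin" and "rotation" of the camera in the world. Camera axes: x right, y up, looking along -z (the intrinsics and any distortion apply to the point x, -y, -z); pixel columns grow to the right and rows downward; lengths in m; the calibration is good to about 2 mm. A picture is of the moment at which its call begins.
- manip.job_done(): hands the job in, once; it reports no verdict.
The state is a dict: "time": time; "joint_pos": joint angles; "joint_vel": joint speeds; "joint_efforts": joint torques, N m; "tool_pos": TCP position; "tool_rot": TCP orientation; "contact_force": force on the tool from outside, world axes, zero at the start; "ft_torque": the same for the moment, N m; "gripper_width": opening from 0.0 (shut) to 1.0 (fully open).
Only numpy, scipy, OpenCV 4.12 (cv2) and the standard library are available. Lean on these libraries where they do the work, as an engineer would, in place of code of your own. Each camera call takes 0.05 s, during which the arm holds its last target. There are 200 camera calls.

## Working session

There is one attempt and no reset: what is moved stays moved. The work goes in short steps, Python scripts to look and compute and a tool call to move; the robot and the scene stay as the last step left them, time stands still between calls to the robot, and variables do not carry over. Pictures are saved under pics/ and viewed, about 8 in all and at most 12, crops included, and the job is handed in when it is done.

Besides the shell and the picture viewer there is one more tool, called after "Request:" as a command line: name --pt "numbers of a row" for each row, then --argument value for the rest. play_rows: Moves the arm, as the interface text tells. Its arguments: {"type":"object","properties":{"plan":{"type":"array"}},"required":["plan"]}

```bash
mkdir -p pics; cat > h.py <<'E'
import numpy as np, cv2
from plant import manip
from scipy.spatial.transform import Rotation as R
def grab(n,f=None):
    d=manip.grab_frame(n)
    if f: cv2.imwrite('pics/'+f,d['img'][:,:,::-1])
    return d
def cloud(d):
    z=d['range_z'];v,u=np.mgrid[:480,:640]
    p=np.stack([(u-d['cx'])/d['fx']*z,-(v-d['cy'])/d['fy']*z,-z],-1)
    w=p@np.array(d['rotation']).T+np.array(d['origin']); w[z==0]=np.nan
    return w
def rot():
    q=manip.state()['tool_rot'];return R.from_quat([q[1],q[2],q[3],q[0]]).as_matrix()
E
python3 - <<'E'
from h import *
s=manip.state();print(s);print(rot().round(3))
d=grab('top','top0.png');print({k:d[k] for k in d if k not in('img','range_z')})
np.savez('top0.npz',w=cloud(d),img=d['img'])
d=grab('scene','scene0.png')
E
```

```text
{'time': 0.0, 'joint_pos': array([-1.22600850e+00,  5.33715029e-02,  1.61428412e+00, -6.43288207e-06,
        1.47601916e+00, -1.18994887e-01]), 'joint_vel': array([ 2.90722984e-05, -1.04971988e-03, -4.67930780e-04, -1.47751576e-03,
       -3.19506836e-04, -1.73975283e-03]), 'joint_efforts': array([-3.66947988e-04, -3.93673968e+01, -3.70179319e+01, -1.62128558e-04,
        6.90528075e-03, -7.53243739e-06]), 'tool_pos': array([ 0.27937308, -0.55838654,  0.23005985]), 'tool_rot': array([-0.16177526, -0.68809438, -0.16323766,  0.68826474]), 'contact_force': array([ 0.73107403, -0.15861106,  0.24414392]), 'ft_torque': array([ 0.00357411, -0.02446865,  0.04307299]), 'gripper_width': 1.0021356385602709}
[[-0.001  0.447 -0.894]
 [ 0.002 -0.894 -0.447]
 [-1.    -0.002 -0.   ]]
{'fx': 447.56930656785, 'fy': 447.56930656785, 'cx': 320.566961332191, 'cy': 234.1437659085864, 'origin': array([ 0.40291418, -0.00800491,  1.05728351]), 'rotation': array([-0.70491713, -0.05428847,  0.0413537 ,  0.70599892])}Traceback (most recent call last):
  File "<stdin>", line 4, in <module>
  File "h.py", line 11, in cloud
    w=p@np.array(d['rotation']).T+np.array(d['origin']); w[z==0]=np.nan
      ~^~~~~~~~~~~~~~~~~~~~~~~~~~
ValueError: matmul: Input operand 1 has a mismatch in its core dimension 0, with gufunc signature (n?,k),(k,m?)->(n?,m?) (size 4 is different from 3)
```

View pics/top0.png

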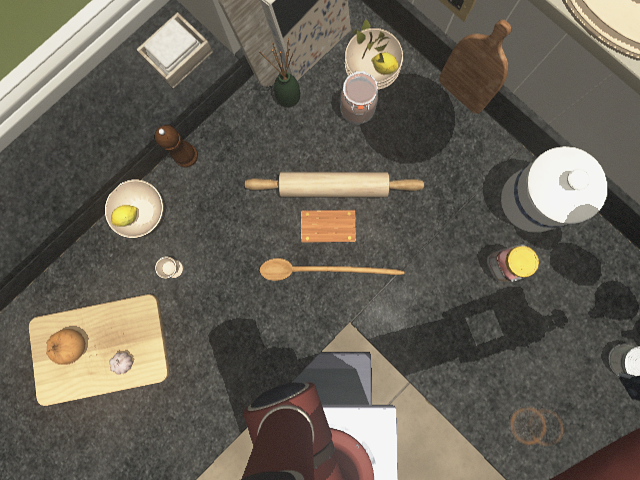

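The top view shows the pin (barrel about (334,184)) beyond the rest (328,226). The spoon is nearer the robot at (330,270), the egg cup at (168,268) and the jar at (518,262). Rotation is a quaternion, so I'll fix that and measure.

```bash
sed -i "s/    w=p@np.array(d\['rotation'\]).T/    q=d['rotation'];M=R.from_quat([q[1],q[2],q[3],q[0]]).as_matrix()\n    w=p@M.T/" h.py
cat >> h.py <<'E'
def fit(w,m):
    m=cv2.morphologyEx(m.astype(np.uint8),cv2.MORPH_OPEN,np.ones((3,3),np.uint8))
    n,l,st,c=cv2.connectedComponentsWithStats(m)
    i=1+np.argmax(st[1:,4]);p=w[l==i];p=p[~np.isnan(p[:,0])]
    r=cv2.minAreaRect((p[:,:2]*1000).astype(np.float32))
    b=cv2.boxPoints(r);e=max(b[1]-b[0],b[2]-b[1],key=np.linalg.norm)
    a=np.degrees(np.arctan2(e[1],e[0]))%180
    return np.round(r[0],1),np.round(r[1],1),round(a,2),np.round(1000*np.percentile(p[:,2],[5,50,95]),1),len(p)
def measure(pre=None):
    d=grab('top',pre and pre+'.png');w=cloud(d);h=cv2.cvtColor(d['img'],cv2.COLOR_RGB2HSV)
    z=w[...,2];x,y=w[...,0],w[...,1]
    ok=(x>.3)&(x<.68)&(y>-.3)&(y<.3)
    print('floor',np.nanmedian(z[ok])*1000)
    wood=ok&(h[...,1]>60)&(h[...,2]>90)
    print('barrel',fit(w,ok&(z>.035)&(z<.075)&(h[...,2]>90)))
    print('pin',fit(w,ok&(z>.020)&(z<.075)&(h[...,2]>90)))
    print('rest',fit(w,wood&(z<.018)&(x>.4)))
    return d,w,h
E
python3 - <<'E'
from h import *
d,w,h=measure()
for u,v in [(334,184),(328,226),(330,270),(277,269),(168,268),(518,262),(265,184),(405,185),(358,100)]: print(u,v,h[v,u],(w[v,u]*1000).round(1))
d=grab('scene','scene0.png');
E
```

```text
floor 1.4341345090791435
barrel (array([655.5, -19.8]), array([416.3,  49.3]), np.float32(89.8), array([38. , 54.1, 60.4]), 2874)
pin (array([655.2, -19.7]), array([ 49.5, 416.6]), np.float32(90.06), array([35.3, 53.5, 60.4]), 3069)
rest (array([567. ,  -6.6]), array([ 78.3, 129.9]), np.float32(90.33), array([-0.5,  3.5,  7.5]), 1765)
334 184 [ 22  54 240] [654.7 -20.5  58.2]
328 226 [ 13 139 227] [565.9  -6.4   4.1]
330 270 [ 15 133 197] [460.7 -10.8  14.8]
277 269 [ 17 118 225] [463.7 113.7   5.9]
168 268 [ 22  31 244] [464.9 362.1  32.3]
518 262 [ 28 135 245] [nan nan nan]
265 184 [ 18  97 227] [659.1 139.9  43.6]
405 185 [ 17 107 205] [ 655.5 -185.    42.3]
358 100 [  8  44 184] [831.8 -73.8 112.2]
```

View pics/scene0.png

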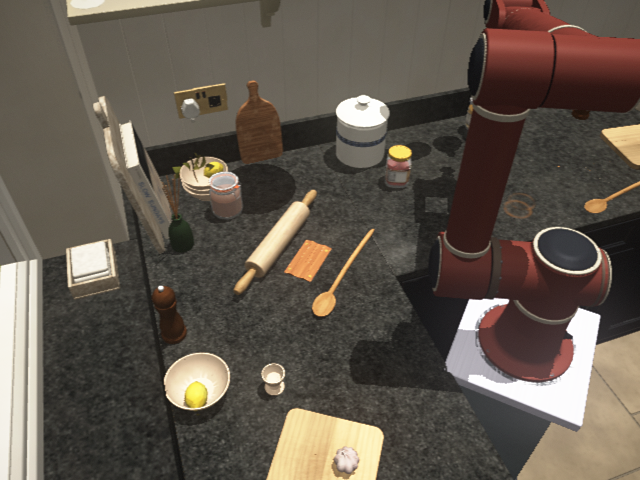

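The scene view confirms the layout, with the pin beyond the rest and the spoon on the robot's side. The pin is at (655,-20) mm and the rest at (567,-7) mm, both at about 90°. I'll traverse high, close the jaws and turn them parallel to the pin.

Request:
play_rows --pt "0 -20 -40 0 1" --pt "0 -50 -95 0 1" --pt "0 -80 -150 0.1 1" --pt "0 -110 -205 0.2 1" --pt "0 -140 -260 0.3 1" --pt "0 -165 -315 0.4 1" --pt "0 -195 -370 0.464 1" --pt "0 -220 -420 0.464 1"

```text
time: 1.15
tool_pos: [0.5576, -0.1722, 0.2311]
tool_rot: [0.0, -0.707, -0.0, 0.707]
contact_force: [0.8, -0.3, 0.6]
gripper_width: 0.005
```

```bash
python3 -c "
from h import *
s=manip.state();print(s['time'],s['tool_pos'],s['contact_force'],s['gripper_width'],s['joint_pos']);print(rot().round(3))"
```

```text
1.15 [ 0.55760663 -0.17219438  0.23107122] [ 0.76839673 -0.31183612  0.58940487] 0.0046744054051100934 [-4.27012090e-01 -4.48272378e-02  1.71108938e+00  6.82384908e-06
  1.47547474e+00  1.14374352e+00]
[[-0.  0. -1.]
 [ 0. -1. -0.]
 [-1. -0.  0.]]
```

Request:
play_rows --pt "0 -35 -25 0 1" --pt "0 -75 -50 0 1" --pt "0 -115 -80 0 1" --pt "30 -152 -105 0 1" --pt "70 -152 -105 0 1" --pt "110 -152 -105 0 1" --pt "145 -152 -105 0 1" --pt "155 -152 -105 0 1"

```text
time: 2.15
tool_pos: [0.6595, -0.0219, 0.0726]
tool_rot: [0.0, -0.705, -0.0, 0.709]
contact_force: [0.2, -0.1, 0.1]
gripper_width: 0.002
```

```bash
python3 -c "
from h import *
d=grab('wrist','wr0.png');grab('scene','sc1.png');s=manip.state();print(s['tool_pos'],s['contact_force'])"
```

```text
[ 0.66097045 -0.02223337  0.07501999] [-0.07194556  0.50768922  0.6757267 ]
```

View pics/wr0.png

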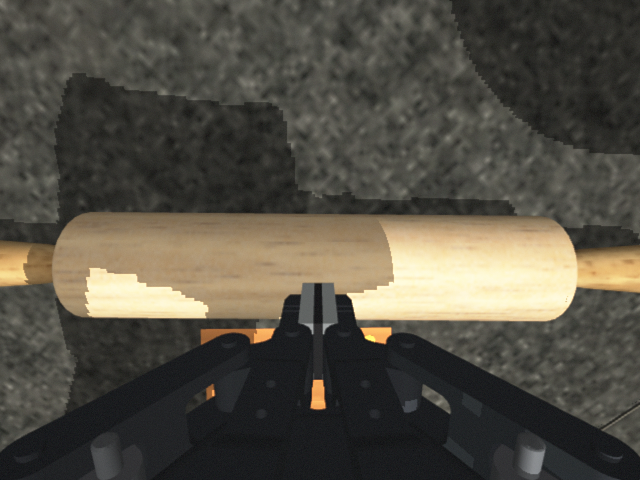

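The wrist view shows the shut tips (about (318,285)) centred on the barrel (columns 55–577). Next I descend to near contact.

Request:
play_rows --pt "10 -2 -2 0 1" --pt "14 -2 -2 0 1" --pt "15 -2 -2 0 1" --pt "15 -2 -2 0 1"

```text
time: 2.75
tool_pos: [0.6641, -0.0204, 0.0617]
tool_rot: [-0.0, 0.707, -0.0, -0.707]
contact_force: [-0.4, 0.4, -0.7]
gripper_width: -0.001
```

```bash
python3 - <<'E'
from h import *
d=grab('wrist');w=cloud(d);z=w[...,2]
r=slice(205,330)
for c in (100,200,450,540):
    p=w[r,c];i=np.nanargmax(p[:,2]);m=p[:,2]>p[i,2]-.012
    # circle fit axis x
    P=p[m];A=np.c_[2*P[:,0],2*P[:,2],np.ones(m.sum())];s=np.linalg.lstsq(A,(P[:,0]**2+P[:,2]**2),rcond=None)[0]
    print(c,(p[i]*1000).round(1),'axis',(s[:2]*1000).round(1))
print(manip.state()['contact_force'])
E
```

```text
100 [657.8  79.5  57.9] axis [661.8  29.3]
200 [663.5  33.5  58.2] axis [661.7  31.2]
450 [659.4 -79.2  58. ] axis [660.6  30.5]
540 [ 658.  -120.    58.4] axis [660.1  30.4]
[-1.12170276  0.1688023  -0.41705445]
```

Request:
play_rows --pt "1 0 0 0 1" --pt "2 0 0 0 1" --pt "2 0 0 0 1"

```text
time: 3.18
tool_pos: [0.6637, -0.0203, 0.0591]
tool_rot: [0.0, -0.707, 0.0, 0.707]
contact_force: [0.7, 0.6, 0.1]
gripper_width: 0.001
```

Request:
play_rows --pt "1 0 0 0 1" --pt "1 0 0 0 1" --pt "1 0 0 0 1"

```text
time: 3.55
tool_pos: [0.6641, -0.0203, 0.0586]
tool_rot: [-0.0, 0.707, -0.0, -0.707]
contact_force: [0.7, 0.4, 2.1]
gripper_width: -0.005
```

Request:
play_rows --pt "0.5 0 0 0 1" --pt "1 0 0 0 1" --pt "1 0 0 0 1"

```text
time: 3.92
tool_pos: [0.6648, -0.0204, 0.0586]
tool_rot: [-0.0, 0.708, -0.0, -0.706]
contact_force: [-0.3, 0.2, 5.2]
gripper_width: 0.004
```

Contact stiffness is about 3 N/mm. First short stroke.

Request:
play_rows --pt "1 0 2 0 1" --pt "1 0 6 0 1" --pt "1 0 10 0 1" --pt "1 0 14 0 1" --pt "1 0 18 0 1" --pt "1 0 22 0 1" --pt "1 0 24 0 1" --pt "1 0 24 0 1"

```text
time: 4.92
tool_pos: [0.6414, -0.0202, 0.0585]
tool_rot: [-0.0, 0.708, -0.0, -0.706]
contact_force: [-0.0, 1.4, 8.9]
gripper_width: 0.0
```

```bash
cat >> h.py <<'E'
def axis():
    d=grab('wrist');w=cloud(d);P=w[(w[...,2]>.012)&(w[...,2]<.075)&(w[...,0]>.5)&(w[...,0]<.75)]
    out=[]
    for y0 in (-.12,-.09,-.06,.04,.06,.08):
        p=P[abs(P[:,1]-y0)<.006]
        p=p[p[:,2]>.040] if len(p) else p
        if len(p)<30: continue
        A=np.c_[2*p[:,0],2*p[:,2],np.ones(len(p))];s=np.linalg.lstsq(A,(p[:,0]**2+p[:,2]**2),rcond=None)[0]
        out.append((y0*1000,round(s[0]*1000,1),round(s[1]*1000,1),round(1000*p[:,2].max(),1)))
    for o in out: print(o)
    o=np.array(out); print('yaw deg',np.degrees(np.polyfit(o[:,0],o[:,1],1)[0]).round(2))
    s=manip.state();print(s['time'],s['tool_pos'].round(4),s['contact_force'].round(1))
E
python3 -c "
from h import *
axis();measure()"
```

```text
(-120.0, np.float64(648.6), np.float64(28.8), np.float64(58.8))
(-90.0, np.float64(648.9), np.float64(28.8), np.float64(59.1))
(-60.0, np.float64(649.2), np.float64(28.8), np.float64(58.8))
(40.0, np.float64(650.0), np.float64(28.8), np.float64(58.7))
(60.0, np.float64(650.2), np.float64(28.9), np.float64(59.1))
(80.0, np.float64(650.4), np.float64(28.7), np.float64(59.2))
yaw deg 0.5
4.975 [ 0.6414 -0.0202  0.0585] [0.6 1.4 7.6]
floor 4.77300371264755
barrel (array([ 647.9, -160.4]), array([133.9,  55.4]), np.float32(89.87), array([37.3, 49.6, 59.7]), 795)
pin (array([ 647.7, -160.5]), array([ 56. , 134.3]), np.float32(90.11), array([34.7, 47.4, 59.5]), 864)
rest (array([467.7, 131.7]), array([43.3, 55.6]), np.float32(165.55), array([ 5.1, 10.6, 14.6]), 348)
```

Rolling works: the pin moved 11.5 mm for 23 mm of hand travel at about 9 N. Next I lift, step back and make the second stroke.

Request:
play_rows --pt "-6 0 0 0 1" --pt "-10 0 0 0 1" --pt "-10 0 -10 0 1" --pt "-10 0 -18 0 1" --pt "-6 0 -18 0 1" --pt "-3 0 -18 0 1" --pt "-1 0 -18 0 1" --pt "0 0 -18 0 1"

```text
time: 6.02
tool_pos: [0.6593, -0.0203, 0.0582]
tool_rot: [-0.0, 0.708, -0.0, -0.706]
contact_force: [-0.5, 0.9, 7.8]
gripper_width: -0.0
```

Request:
play_rows --pt "0 0 4 0 1" --pt "0 0 10 0 1" --pt "0 0 16 0 1" --pt "0 0 22 0 1" --pt "0 0 28 0 1" --pt "0 0 34 0 1" --pt "0 0 37 0 1" --pt "0 0 37 0 1"

```text
time: 7.02
tool_pos: [0.6222, -0.02, 0.0585]
tool_rot: [-0.0, 0.708, 0.0, -0.706]
contact_force: [-0.6, 2.3, 6.4]
gripper_width: 0.002
```

```bash
python3 -c "
from h import *
axis()"
```

```text
(-120.0, np.float64(630.4), np.float64(28.9), np.float64(59.0))
(-90.0, np.float64(630.7), np.float64(28.9), np.float64(59.5))
(-60.0, np.float64(630.9), np.float64(28.9), np.float64(58.9))
(40.0, np.float64(631.8), np.float64(28.9), np.float64(59.3))
(60.0, np.float64(632.0), np.float64(28.9), np.float64(59.1))
(80.0, np.float64(632.1), np.float64(28.9), np.float64(58.8))
yaw deg 0.49
7.075 [ 0.6222 -0.02    0.0585] [-0.6  2.6  6.4]
```

Request:
play_rows --pt "-6 0 0 0 1" --pt "-10 0 0 0 1" --pt "-10 0 -10 0 1" --pt "-10 0 -18 0 1" --pt "-6 0 -18 0 1" --pt "-3 0 -18 0 1" --pt "-1 0 -18 0 1" --pt "0 0 -18 0 1"

```text
time: 8.07
tool_pos: [0.6404, -0.0203, 0.0583]
tool_rot: [-0.0, 0.708, -0.0, -0.706]
contact_force: [0.2, 0.8, 8.0]
gripper_width: -0.003
```

Request:
play_rows --pt "0 0 4 0 1" --pt "0 0 10 0 1" --pt "0 0 16 0 1" --pt "0 0 22 0 1" --pt "0 0 28 0 1" --pt "0 0 34 0 1" --pt "0 0 36 0 1" --pt "0 0 36 0 1"

```text
time: 9.07
tool_pos: [0.6042, -0.02, 0.0584]
tool_rot: [-0.0, 0.708, 0.0, -0.706]
contact_force: [-0.6, 1.5, 7.4]
gripper_width: -0.001
```

Request:
play_rows --pt "-6 0 0 0 1" --pt "-20 0 0 0 1" --pt "-40 0 -10 0 1" --pt "-60 0 -16 0 1" --pt "-60 0 -16 0 1" --pt "-60 0 -16 0 1"

```text
time: 9.82
tool_pos: [0.6187, -0.0203, 0.1161]
tool_rot: [0.0, -0.707, 0.0, 0.707]
contact_force: [-0.2, 0.4, -1.1]
gripper_width: -0.002
```

```bash
python3 - <<'E'
from h import *
axis()
d=grab('wrist','wr1.png');w=cloud(d);z=w[...,2];h=cv2.cvtColor(d['img'],cv2.COLOR_RGB2HSV)
m=(h[...,1]>90)&(h[...,2]>80)&(z<.015)&(w[...,0]<.62)&(w[...,0]>.5)
print(fit(w,m))
E
```

```text
(-120.0, np.float64(612.2), np.float64(29.0), np.float64(58.9))
(-90.0, np.float64(612.4), np.float64(29.0), np.float64(59.2))
(-60.0, np.float64(612.7), np.float64(29.0), np.float64(59.2))
(40.0, np.float64(613.6), np.float64(29.1), np.float64(58.6))
(60.0, np.float64(613.8), np.float64(29.0), np.float64(59.2))
(80.0, np.float64(614.0), np.float64(29.3), np.float64(59.1))
yaw deg 0.52
9.875 [ 0.6182 -0.0202  0.1154] [-0.5 -0.1  0.3]
(array([547.4,  33.7]), array([52. , 41.9]), np.float32(88.93), array([-0.5,  1.8,  4.2]), 2451)
```

View pics/wr1.png

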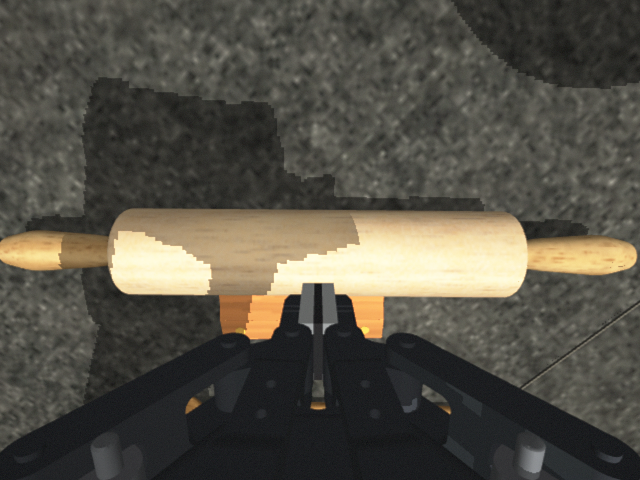

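The pin is at x=613, straight within about 0.8° of the rest. One small stroke takes it to the ramp foot, then I reposition for the climb.

Request:
play_rows --pt "45 0 0 0 1" --pt "54 0 0 0 1" --pt "58 0 0 0 1" --pt "60 0 0 0 1" --pt "60 0 3 0 1" --pt "60 0 7 0 1" --pt "60 0 10 0 1" --pt "60 0 10 0 1"

```text
time: 10.92
tool_pos: [0.6101, -0.0201, 0.0586]
tool_rot: [-0.0, 0.708, 0.0, -0.706]
contact_force: [-0.4, 2.0, 5.1]
gripper_width: -0.004
```

Request:
play_rows --pt "-6 0 0 0 1" --pt "-10 0 0 0 1" --pt "-10 0 -6 0 1" --pt "-10 0 -12 0 1" --pt "-5 0 -12 0 1" --pt "-2 0 -12 0 1" --pt "0 0 -12 0 1" --pt "0.5 0 -12 0 1"

```text
time: 11.92
tool_pos: [0.6228, -0.0204, 0.058]
tool_rot: [-0.0, 0.709, -0.0, -0.706]
contact_force: [1.0, 1.1, 8.0]
gripper_width: -0.003
```

```bash
python3 -c "
from h import *
axis()"
```

```text
(-120.0, np.float64(610.8), np.float64(29.2), np.float64(59.1))
(-90.0, np.float64(611.1), np.float64(29.3), np.float64(59.3))
(-60.0, np.float64(612.8), np.float64(31.5), np.float64(58.8))
(40.0, np.float64(612.5), np.float64(29.7), np.float64(58.9))
(60.0, np.float64(612.4), np.float64(29.2), np.float64(58.9))
(80.0, np.float64(612.6), np.float64(29.2), np.float64(59.2))
yaw deg 0.43
11.975 [ 0.6228 -0.0204  0.058 ] [1.2 1.  7.6]
```

Request:
play_rows --pt "0.5 0 2 0 1" --pt "0.5 0 5 0 1" --pt "0 0 9 0 1" --pt "-0.5 0 13 0 1" --pt "-1 0 17 0 1" --pt "-1.5 0 21 0 1" --pt "-1.8 0 24 0 1" --pt "-1.8 0 24 0 1"

```text
time: 12.98
tool_pos: [0.5995, -0.02, 0.0606]
tool_rot: [-0.0, 0.709, 0.0, -0.705]
contact_force: [1.5, 2.2, 8.5]
gripper_width: 0.002
```

```bash
python3 -c "
from h import *
axis()"
```

```text
(-120.0, np.float64(599.2), np.float64(31.7), np.float64(61.5))
(-90.0, np.float64(599.5), np.float64(31.6), np.float64(61.7))
(-60.0, np.float64(599.9), np.float64(31.7), np.float64(61.6))
(40.0, np.float64(600.5), np.float64(31.0), np.float64(60.7))
(60.0, np.float64(600.7), np.float64(31.1), np.float64(61.1))
(80.0, np.float64(600.8), np.float64(30.9), np.float64(61.0))
yaw deg 0.44
13.025 [ 0.5995 -0.02    0.0606] [0.9 2.5 9.7]
```

On the ramp at x=600 with 9 N, and centred under the tip. Continuing over the crest.

Request:
play_rows --pt "-0.4 0 3 0 1" --pt "-0.8 0 7 0 1" --pt "-1.3 0 11 0 1" --pt "-1.8 0 15 0 1" --pt "-2.1 0 19 0 1" --pt "-2.3 0 23 0 1" --pt "-2.4 0 26 0 1" --pt "-2.4 0 26 0 1"

```text
time: 14.02
tool_pos: [0.5727, -0.02, 0.0626]
tool_rot: [-0.0, 0.709, 0.0, -0.705]
contact_force: [-0.8, 2.3, 10.1]
gripper_width: -0.0
```

```bash
python3 -c "
from h import *
axis()"
```

```text
(-120.0, np.float64(585.8), np.float64(34.0), np.float64(64.6))
(-90.0, np.float64(586.1), np.float64(34.1), np.float64(64.1))
(-60.0, np.float64(586.3), np.float64(34.0), np.float64(64.2))
(40.0, np.float64(587.2), np.float64(34.0), np.float64(64.4))
(60.0, np.float64(587.4), np.float64(34.0), np.float64(64.3))
(80.0, np.float64(587.5), np.float64(34.0), np.float64(64.3))
yaw deg 0.49
14.075 [ 0.5728 -0.02    0.0626] [-0.7  1.8  8.4]
```

Request:
play_rows --pt "0.1 0 2 0 1" --pt "0.3 0 4 0 1" --pt "0.6 0 6 0 1" --pt "0.9 0 8 0 1" --pt "1.2 0 10 0 1" --pt "1.5 0 12 0 1" --pt "1.5 0 12 0 1"

```text
time: 14.95
tool_pos: [0.5595, -0.0201, 0.0603]
tool_rot: [-0.0, 0.708, 0.0, -0.707]
contact_force: [-2.4, 2.3, 9.1]
gripper_width: -0.005
```

```bash
python3 -c "
from h import *
axis()"
```

```text
(-120.0, np.float64(579.3), np.float64(33.4), np.float64(63.4))
(-90.0, np.float64(579.4), np.float64(33.4), np.float64(63.5))
(-60.0, np.float64(579.6), np.float64(33.6), np.float64(63.7))
(40.0, np.float64(580.3), np.float64(34.0), np.float64(64.1))
(60.0, np.float64(580.4), np.float64(34.0), np.float64(64.3))
(80.0, np.float64(580.5), np.float64(34.0), np.float64(64.7))
yaw deg 0.36
15.0 [ 0.5595 -0.0201  0.0603] [-3.7  1.   8.9]
```

Request:
play_rows --pt "0.3 0 2 0 1" --pt "0.7 0 4 0 1" --pt "1.2 0 6 0 1" --pt "1.6 0 8 0 1" --pt "1.6 0 8 0 1"

```text
time: 15.62
tool_pos: [0.5503, -0.0201, 0.057]
tool_rot: [0.0, -0.707, -0.0, 0.708]
contact_force: [-3.5, 1.1, 6.1]
gripper_width: 0.0
```

```bash
python3 -c "
from h import *
axis()"
```

```text
(-120.0, np.float64(574.6), np.float64(32.2), np.float64(62.3))
(-90.0, np.float64(574.8), np.float64(32.4), np.float64(62.8))
(-60.0, np.float64(574.9), np.float64(32.5), np.float64(62.9))
(40.0, np.float64(575.5), np.float64(33.1), np.float64(63.5))
(60.0, np.float64(575.5), np.float64(33.2), np.float64(63.2))
(80.0, np.float64(575.7), np.float64(33.2), np.float64(63.3))
yaw deg 0.3
15.675 [ 0.5504 -0.0201  0.0571] [-4.2  1.1  5.3]
```

The pin is descending into the groove at x=575, z=33. I lift straight off and look.

Request:
play_rows --pt "-10 0 0 0 1" --pt "-25 0 0 0 1" --pt "-40 0 -10 0 1" --pt "-40 0 -20 0 1" --pt "-40 0 -20 0 1" --pt "-40 0 -20 0 1"

```text
time: 16.42
tool_pos: [0.5703, -0.0202, 0.096]
tool_rot: [0.0, -0.707, -0.0, 0.708]
contact_force: [0.0, 1.1, 0.3]
gripper_width: -0.002
```

```bash
python3 -c "
from h import *
axis();grab('wrist','wr2.png')"
```

```text
(-120.0, np.float64(566.2), np.float64(30.5), np.float64(60.7))
(-90.0, np.float64(566.2), np.float64(30.6), np.float64(60.4))
(-60.0, np.float64(566.2), np.float64(30.5), np.float64(60.8))
(40.0, np.float64(566.1), np.float64(30.4), np.float64(60.5))
(60.0, np.float64(566.1), np.float64(30.4), np.float64(60.4))
(80.0, np.float64(566.1), np.float64(30.3), np.float64(60.6))
yaw deg -0.04
16.475 [ 0.5702 -0.0202  0.0959] [ 0.8 -0.1  0.5]
```

View pics/wr2.png

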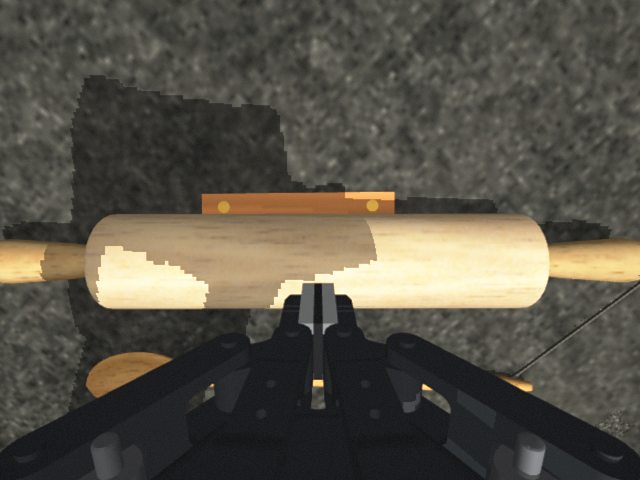

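Seated: axis x=566, z≈30.5, yaw ≈0, and the barrel (columns 85–548) is parallel to the rest's edge at row 193. I retreat upwards and aside for a final check.

Request:
play_rows --pt "-40 0 0 0 1" --pt "-80 0 0 0 1" --pt "-120 0 0 0 1" --pt "-140 40 0 0 1" --pt "-140 90 0 0 1" --pt "-140 140 0 0 1" --pt "-140 190 0 0 1" --pt "-140 190 0 0 1"

```text
time: 17.52
tool_pos: [0.57, -0.2131, 0.2361]
tool_rot: [0.002, -0.707, 0.002, 0.708]
contact_force: [0.6, -0.0, -0.3]
gripper_width: -0.004
```

Request:
play_rows --pt "0 40 20 0 1" --pt "0 80 40 0 1" --pt "0 120 60 0 1" --pt "0 160 90 0 1" --pt "0 200 120 0 1" --pt "0 230 140 0 1" --pt "0 230 140 0 1" --pt "0 230 140 0 1"

```text
time: 18.52
tool_pos: [0.4313, -0.4391, 0.2366]
tool_rot: [-0.0, 0.707, 0.001, -0.707]
contact_force: [0.3, -0.1, -0.6]
gripper_width: -0.001
```

```bash
python3 - <<'E'
from h import *
d,w,h=measure('top1')
for u,v in [(330,270),(277,269),(168,268)]: print(u,v,(w[v,u]*1000).round(1))
a=cv2.imread('pics/top0.png').astype(int);b=cv2.imread('pics/top1.png').astype(int)
D=abs(a-b).max(-1)
for n,(x0,x1,y0,y1) in dict(spoon=(255,410,255,285),egg=(150,190,250,285),jar=(485,545,238,285)).items(): print(n,'changed px',(D[y0:y1,x0:x1]>40).sum())
print(manip.state()['contact_force'])
E
```

```text
floor 1.9287664217511047
barrel (array([564.9, -18.3]), array([416.8,  55.6]), np.float32(89.74), array([39.2, 54.8, 61.8]), 3286)
pin (array([564.9, -18.2]), array([418.6,  55.6]), np.float32(89.74), array([36.8, 54.4, 61.8]), 3423)
rest (array([464.1,  98.7]), array([ 52.5, 107.4]), np.float32(90.25), array([ 3.1, 11.4, 15.8]), 668)
330 270 [460.7 -10.8  15. ]
277 269 [463.7 113.6   6.4]
168 268 [464.8 361.7  33.5]
spoon changed px 78
egg changed px 0
jar changed px 499
[ 0.25680415 -0.58245257 -0.38617893]
```

View pics/top1.png

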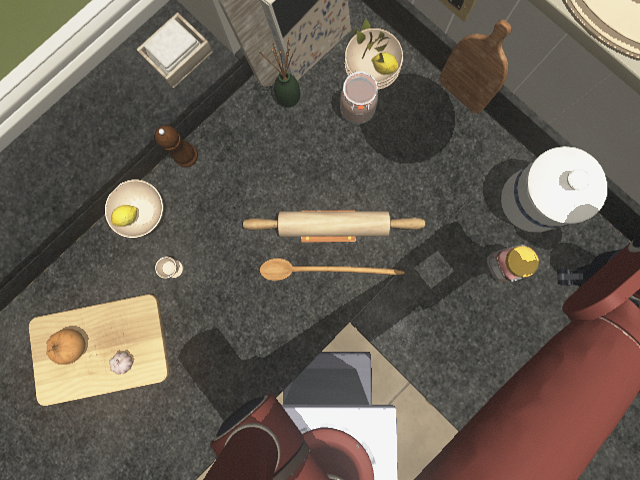

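The pin (334,224) lies straight on the rest. The spoon, egg cup and jar are where they were, and the pixel changes near the jar and spoon are arm shadow. Handing in.

```bash
python3 -c "
from h import *
print(manip.job_done())"
```

```text
the job is handed in; nothing more can be done
None
```

The rolling pin is on its rest, seated in the groove, and the job was handed in after about 19 s of robot time. I rolled it there from on top with closed fingertips: a few short strokes over the worktop, then one sustained push up the ramp and over the crest. The highest force I read was about 10 N, but readings came only at the end of each move.

- **Seating:** the wrist camera, after I lifted off, put the pin's axis at x = 566 mm. The groove measured 567 mm at the start. The pin's height was about 30.5 mm, against 30 mm given for seated, and its yaw was about 0°.
- **Straightness:** the overhead view put the pin's angle at 89.7° and its centre at x = 565 mm. The rest had measured 90.3° at the start, so the two differ by about 0.6°, which is within measuring error.
- **Sideways offset:** the pin sits about 12 mm off the rest's middle along the groove, carried over from where it started. I did not correct it.
- **Bystanders:** the egg cup region showed no changed pixels, and the spoon's measured points shifted by no more than 0.5 mm. The jar region did change (499 pixels). In the picture that looks like the arm's shadow and the jar's lid is in the same place, but I had no depth reading on the jar to confirm it.
- **Failed check:** the last automatic measurement of the rest picked up the spoon instead, because the pin now covers the rest. I discarded it.

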